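# Load the casting flasks into the bolted drying cabinet

### The job

Lift the handle of the drying cabinet's bolt out of its notch, withdraw the bolt and pull the tray right out; then stand every casting flask on the bench in a pocket of the tray (one to a pocket, any pocket), square flange down, plain end up. Push the tray fully shut with the flasks in it, shoot the bolt fully home and put its handle back down in the notch, leaving the other things on the bench where they are.

Things in the scene. Friction and masses are not known exactly. Their poses are not given: they have to be found in the camera images.
- cabinet: Fixed drying cabinet: blue box 320 mm wide, 260 deep, 180 tall, clear roof, open mouth on one side. Origin on the bench at the middle of the mouth; x points into the cabinet (the tray comes out along -x), y along the mouth, z up. A 6 mm base plate reaches 160 mm out in front. A steel keeper 64 mm tall stands on it at x -75, y -168 mm.
- tray (a joint): Sliding tray, in m: 0 = fully in (shut), 0.15 = fully out along the cabinet's -x (stop). Stays where left; 3 N of friction. Even shut its apron (top 18 mm above the bench, carries the bolt) stands 145 mm out of the mouth, with a front lip 42 mm high. With the bolt in the keeper it is locked (3.5 mm of play). A bolt pushed out while the tray is open stops it from shutting.
- tray_grip (a point): Middle of the tray's black pull bar (moves with the tray): round, 14 mm thick, 80 mm long, along the cabinet's y, 75 mm above the bench, 50 mm ahead of the tray's lip, free from above, carried by two thin stays 72 mm apart. Axes parallel to the cabinet's. Shut, it is 195 mm in front of the mouth.
- bolt (a joint): Brass barrel bolt along the cabinet's y on the tray's apron (axis 75 mm in front of the mouth when shut, 45 mm above the bench), in m: 0 = home in the keeper, growing as it is withdrawn along the cabinet's +y to 0.05 (stop). 2 N of friction; stays where left.
- bolt_handle (a joint): Angle of the bolt's handle about the bolt's axis, rad: 0 = down in its notch (arm 0.14 rad above level, pointing to the cabinet's -x), growing as lifted; 1.43 = upright, 1.45 = stop. Below 0.75 two cheeks keep the bolt from sliding (3 to 4 mm of play). Going down, it enters the notch only with the bolt home (0). Friction holds it at any angle; about 1.5 N at the knob moves it.
- bolt_knob (a point): Centre of the red drum-shaped knob on the bolt's handle: 22 mm in diameter, 26 mm long along the cabinet's y, flat ends (pinched on its ends it pivots between the fingers as the handle swings). 52 mm from the bolt's axis. Its axes turn with the handle. Locked and shut: 126 mm in front of the mouth, 70 mm off the middle towards the cabinet's -y, 52 mm above the bench.
- pocket0 (a point): Floor centre of one of three square pockets of the green rack in the tray (72 x 72 mm, 18 mm deep, floor 18 mm above the bench; 85 mm apart along the cabinet's y). It moves with the tray: 61 mm inside the mouth when shut, 89 mm in front of it when fully out. Axes parallel to the cabinet's.
- pocket1 (a point): Floor centre of one of three square pockets of the green rack in the tray (72 x 72 mm, 18 mm deep, floor 18 mm above the bench; 85 mm apart along the cabinet's y). It moves with the tray: 61 mm inside the mouth when shut, 89 mm in front of it when fully out. Axes parallel to the cabinet's.
- pocket2 (a point): Floor centre of one of three square pockets of the green rack in the tray (72 x 72 mm, 18 mm deep, floor 18 mm above the bench; 85 mm apart along the cabinet's y). It moves with the tray: 61 mm inside the mouth when shut, 89 mm in front of it when fully out. Axes parallel to the cabinet's.
- flask0: Steel casting flask (may be absent): solid round tube 50 mm in diameter with a 64 x 64 x 6 mm flange at one end, 76 mm long in all, 0.3 kg, copper-coloured band near the plain end. Origin: centre of the flange's outer face; z axis along the tube from flange to plain end; x, y square to the flange. Starts lying on the bench, plain end 0.1 rad lower. Centre of mass 36 mm from the flange face.
- flask1: Steel casting flask (may be absent): solid round tube 50 mm in diameter with a 64 x 64 x 6 mm flange at one end, 76 mm long in all, 0.3 kg, brass-coloured band near the plain end. Origin: centre of the flange's outer face; z axis along the tube from flange to plain end; x, y square to the flange. Starts lying on the bench, plain end 0.1 rad lower. Centre of mass 36 mm from the flange face.
- flask2: Steel casting flask (may be absent): solid round tube 50 mm in diameter with a 64 x 64 x 6 mm flange at one end, 76 mm long in all, 0.3 kg, blue band near the plain end. Origin: centre of the flange's outer face; z axis along the tube from flange to plain end; x, y square to the flange. Starts lying on the bench, plain end 0.1 rad lower. Centre of mass 36 mm from the flange face.
- hammer: Bystander to leave alone: hammer lying on the bench.
- brush: Bystander to leave alone: brush lying on the bench.
- file: Bystander to leave alone: file with wooden handle lying on the bench, 230 mm long.
- solder_block: Bystander to leave alone: white soldering block 80 x 120 x 22 mm.
- dish: Bystander to leave alone: white dish 90 mm across.
Mind the look-alikes: they are no part of the job. What is shaped like the flask0 but purple or turquoise is not meant.

How it is judged:
By the outcome, as a careful person would: the job done as asked, in the order asked, and still so for the second after the job is handed in, with the robot touching nothing.
Of flask0, flask1, flask2 only 2 to 3 are there at a start; the rules pass over those that are not, and their reading is None.
At some moment in a run one of flask0, flask1, flask2 may be knocked a few centimetres aside while the robot is not near it.
It also fails if it takes over 210 s, if anything falls off the work surface, if the arm or the gripper's body presses on something with over 40 N, if the wrist force passes 120 N, or if a joint passes its speed limit or range.

### The arm

A 6-joint arm with a two-finger parallel gripper is mounted at the origin on the work surface. World frame = base frame: x ahead of the robot, y to its left, z up, the work surface at z = 0. Lengths are in mm, angles in rad, forces in N, time in s.
With the tool pointing down it reaches from about 400 to 925 mm from the base axis. Payload 12.5 kg.
Tool frame: the origin (TCP) lies midway between the tips of the shut fingers; the grasp point (between the pads) lies 19 mm behind it; z points along the fingers, y is the line along which they close (so a half turn about z gives the same grasp; the last joint's range is limited). The gripper opens to 95 mm and grips with 3 to 60 N. Pads are 20 mm wide; open, the fingers measure 119 mm over their backs; the gripper's body (75 mm by 180 mm) begins 59 mm behind the grasp point.
Start: joints at [-1.347, 0.491, 1.559, -0, 1.092, -0.106], TCP at [202.432, -591.327, 214.661] pointing down, gripper open.
Joint ranges: [-3.1, 3.1], [-0.84, 2.19], [0.05, 2.79], [-1.13, 4.28], [0.06, 2.93], [-2.69, 2.69]. Speed limits (rad/s): [2.22, 2.22, 2.79, 3.14, 3.14, 3.14].

### API

Orientations are given as [roll, pitch, yaw] about the fixed x, y, z axes, in that order (R = Rz(yaw) Ry(pitch) Rx(roll)).
In Python, from cell import state, read_camera, camera_info, env gives the robot as it stands.
- The arm moves only by the tool move_arm, never from a script. Its argument "commands" is a list of rows, each a list of 3 entries, a list of its own where there are three numbers: the shift along the world's x, y, z in cm, then the turn, a rotation vector about the world's x, y, z in degrees, then the opening, from 0 (shut) to 1 (fully open). A call has 1 to 10 rows; each row shifts and turns the commanded pose from where the row before left it; what a row does not reach is not made up. A row lasts 1/10 s, in which the tool goes at most 50 mm and 8.59 degrees, less where a joint would pass 70% of its speed; a pose out of reach is approached as far as the arm can. A call with a gripper value outside its range is refused whole. The fingers move at their own pace and stop on an object; the grip force is fixed at half the most. Time passes only in rows, so rows that do not move let the fingers close. It gives the time, the measured TCP pose, the force, the opening and the grip force at its end, in the units of the state.
- state(): the state, without advancing time (a new reading comes with each control period).
- read_camera(name): name is "scene" or "top"; returns the picture (400x640x3 uint8, blue, green, red); there is no depth.
- camera_info(name): a dict with "K" (3x3 intrinsics, pixels), "cam_to_world" (4x4, takes a point from camera to world coordinates). Camera axes: x right, y down, z forward; pixel columns grow to the right and rows downward; lengths in mm; the calibration is good to about 2 mm. A picture is of the moment at which its call begins. camera_info takes no time and is no camera call.
- env.job_done(): hands the job in; it is judged then, once.
The state is a dict: "t": time; "joints": joint angles; "qvel": joint speeds; "tau": joint torques, N m; "eef_pos": TCP position; "tcp_rot": TCP orientation; "ft_force": force on the tool from outside, world axes, zero at the start; "moment": the same for the moment, N m; "opening": opening from 0.0 (shut) to 1.0 (fully open); "grip_force": force on a finger pad.
Only numpy, scipy, OpenCV 4.12 (cv2) and the standard library are available. Lean on these libraries where they do the work, as an engineer would, in place of code of your own. Each camera call takes 0.05 s, during which the arm holds its last target. There are 200 camera calls.

## Working session

There is one attempt and no reset: what is moved stays moved. The work goes in short steps, Python scripts to look and compute and a tool call to move; the robot and the scene stay as the last step left them, time stands still between calls to the robot, and variables do not carry over. Pictures are saved under pics/ and viewed, at most 17 in all, crops included, and the job is handed in when it is done.

Besides the shell and the picture viewer there is one more tool, called after "Emit:" by a JSON object that holds its "api" and its "payload". move_arm: Moves the arm, as the interface text tells. Its arguments: {"type":"object","properties":{"commands":{"type":"array"}},"required":["commands"]}

```bash
mkdir -p pics
cat > h.py <<'E'
import numpy as np, cv2
from cell import state, read_camera, camera_info, env
def snap(n,f):
    im=read_camera(n); cv2.imwrite('pics/'+f+'.png',im); return im
def ray(n,uv):
    c=camera_info(n);K=np.array(c['K']);T=np.array(c['cam_to_world'])
    d=T[:3,:3]@np.linalg.inv(K)@np.array([uv[0],uv[1],1.]);return T[:3,3],d
def onz(n,uv,z):
    o,d=ray(n,uv);return o+d*(z-o[2])/d[2]
def proj(n,p):
    c=camera_info(n);K=np.array(c['K']);T=np.array(c['cam_to_world'])
    q=K@(T[:3,:3].T@(np.array(p,float)-T[:3,3]));return q[:2]/q[2]
E
python3 - <<'E'
from h import *
for n in('scene','top'):
    snap(n,n+'0');c=camera_info(n);print(n,np.round(c['K'],1).tolist(),np.round(c['cam_to_world'],3).tolist())
print(state())
E
```

```text
scene [[459.3, 0.0, 322.7], [0.0, 459.3, 196.3], [0.0, 0.0, 1.0]] [[0.575, 0.618, -0.536, 1187.515], [0.818, -0.426, 0.386, -545.795], [0.01, -0.661, -0.751, 998.08], [0.0, 0.0, 0.0, 1.0]]
top [[486.6, 0.0, 317.8], [0.0, 486.6, 204.6], [0.0, 0.0, 1.0]] [[0.005, -0.976, 0.216, 164.599], [-1.0, -0.004, 0.002, -77.769], [-0.001, -0.216, -0.976, 1731.662], [0.0, 0.0, 0.0, 1.0]]
{'t': 0.1, 'joints': array([-1.34660736e+00,  4.91483300e-01,  1.55942412e+00,  1.95683369e-05,
        1.09169179e+00, -1.05619492e-01]), 'qvel': array([-1.74029516e-03, -2.97698042e-03, -8.59154200e-05,  7.34229180e-04,
        1.91143871e-03,  9.68747960e-04]), 'tau': array([ 4.45623838e-03, -6.13620114e+01, -2.58606058e+01,  6.93661650e-02,
        4.70131938e-02, -5.04421405e-05]), 'eef_pos': array([ 202.37666738, -591.08474022,  214.11784669]), 'tcp_rot': array([-3.14059353e+00, -1.23374254e-04,  3.29799367e-01]), 'ft_force': array([-0.39811117, -0.03949341, -0.08969882]), 'moment': array([-0.00979527,  0.03514495,  0.01766622]), 'grip_force': 0.0, 'opening': 0.9973129733275837}
```

View pics/scene0.png

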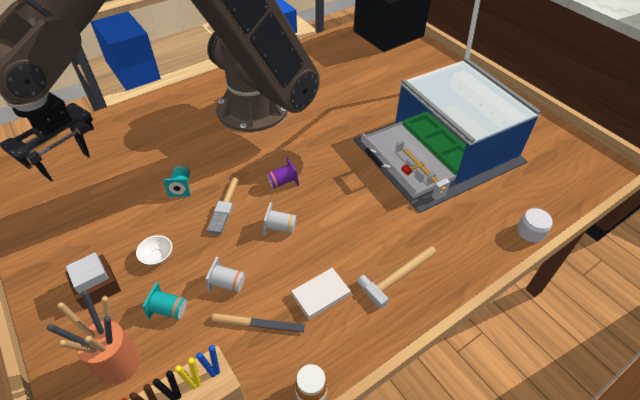

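View pics/top0.png

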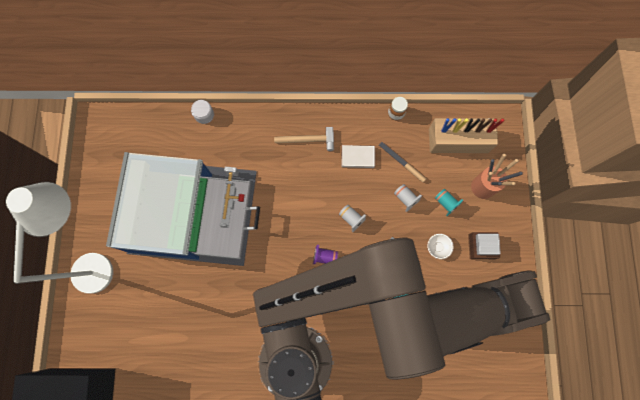

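The scene picture shows two grey flasks at (279,220) and (225,277), with the cabinet at (450,140), red knob at (407,170) and pull bar at (375,155). In the top view the flasks are at (352,216) and (407,196), the knob at (241,198) and the bar at (253,217). The third flask seems to be absent.

Run:
```python
from h import *
a=cv2.imread('pics/scene0.png');b=cv2.imread('pics/top0.png')
def crop(im,x,y,w,h,s):return cv2.resize(im[y:y+h,x:x+w],None,fx=s,fy=s,interpolation=cv2.INTER_CUBIC)
m=np.zeros((600,800,3),np.uint8)
m[:300,:400]=crop(a,350,110,100,75,4)[:300]
m[:300,400:]=crop(b,190,160,80,60,5)
m[300:,:400]=crop(a,200,200,100,75,4)
m[300:,400:]=crop(b,330,180,100,75,4)
cv2.imwrite('pics/m1.png',m)
hs=cv2.cvtColor(a,cv2.COLOR_BGR2HSV);ht=cv2.cvtColor(b,cv2.COLOR_BGR2HSV)
def cen(h,box,lo,hi):
    x,y,w,hh=box;k=cv2.inRange(h[y:y+hh,x:x+w],lo,hi);v,u=np.nonzero(k);return (u.mean()+x,v.mean()+y,len(u))
print('knob',cen(hs,(395,160,25,20),(0,180,90),(6,255,255)),cen(ht,(230,185,25,25),(0,180,90),(6,255,255)))
```

```text
knob (np.float64(406.27272727272725), np.float64(169.2), 55) (np.float64(240.73913043478262), np.float64(197.56521739130434), 23)
```

View pics/m1.png

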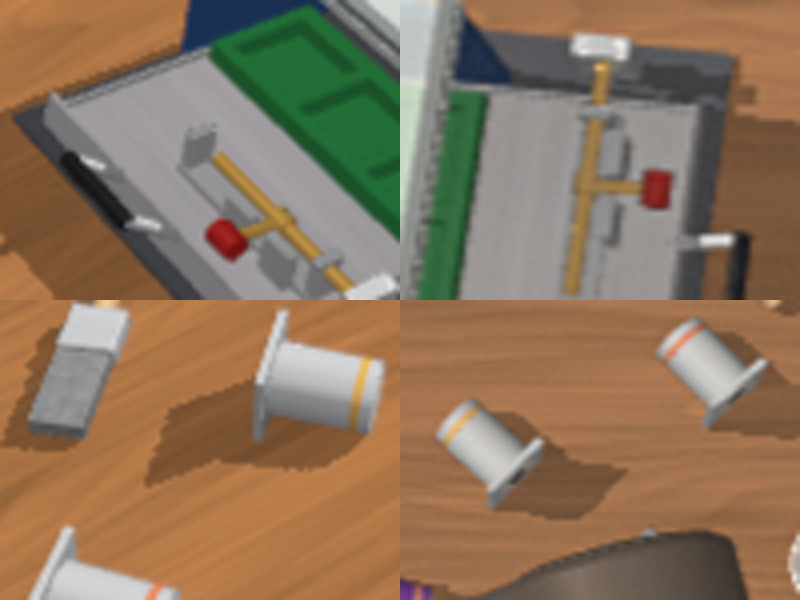

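Run:
```python
from h import *
a=cv2.imread('pics/scene0.png');b=cv2.imread('pics/top0.png')
for im,n,(x,y,w,h) in((a,'scene',(360,142,28,28)),(b,'top',(248,200,14,34))):
    g=im[y:y+h,x:x+w].max(2);k=(g<48).astype(np.uint8)
    nn,l,s,c=cv2.connectedComponentsWithStats(k)
    i=1+s[1:,4].argmax();u=c[i]+[x,y];print(n,s[i],u,onz(n,u,77).round(1))
    pts=np.argwhere(l==i)[:,::-1]+[x,y];r=cv2.minAreaRect(pts.astype(np.float32));bx=cv2.boxPoints(r)
    e=sorted(bx,key=lambda p:np.dot(p-bx[0],p-bx[0]));ends=[(e[0]+e[1])/2,(e[2]+e[3])/2];P=[onz(n,q,77) for q in ends];print(ends,np.round(P,1).tolist(),np.linalg.norm(P[0]-P[1]))
for n,u in(('scene',(406.3,169.2)),('top',(240.7,197.6))):print('knob',n,onz(n,u,55).round(1))
# keeper (steel/white) top z 64: top-crop centre (600,47)->
print('keeper',onz('top',(190+200/5,160+45/5),64).round(1))
# bolt axis ends z45 in top crop (603,70),(570,290)
P=[onz('top',(190+q[0]/5,160+q[1]/5),50) for q in((202,70),(171,290))];print('bolt',np.round(P,1).tolist(),np.degrees(np.arctan2(*(P[1]-P[0])[[1,0]])))
# flasks: band axis & flange corners, from crops
def T(x,y):return (330+(x-400)/4,180+(y-300)/4)
def S(x,y):return (200+x/4,200+(y-300)/4)
for nm,u1,u2 in(('brass plain top', (455,418),(515,472)),('copper plain',(676,334),(736,392))):
    p=onz('top',T(*u1),38);q=onz('top',T(*u2),32);d=q-p;print(nm,p.round(1),q.round(1),np.linalg.norm(d),np.degrees(np.arctan2(d[1],d[0])))
p=onz('scene',S(372,400),22);q=onz('scene',S(265,375),32);d=q-p;print('brass scene',p.round(1),q.round(1),np.degrees(np.arctan2(d[1],d[0])))
# silhouettes of body
```

```text
scene [  5   6  17  20 104] [373.04807692 157.05769231] [488.1 134.1  77. ]
[array([365.3529 , 148.58823], dtype=float32), array([381.14478, 165.95926], dtype=float32)] [[447.3, 138.2, 77.0], [529.4, 130.0, 77.0]] 82.56103588034965
top [ 7  7  5 22 52] [257.01923077 217.34615385] [485.1 136.2  77. ]
[array([255.67694, 228.08464], dtype=float32), array([258.32312, 206.91542], dtype=float32)] [[447.4, 139.6, 77.0], [522.1, 132.8, 77.0]] 74.99205164005342
knob scene [565.3 197.6  55. ]
knob top [560.3 199.1  55. ]
keeper [662.9 239.9  64. ]
bolt [[648.4, 240.3, 50.0], [487.5, 255.1, 50.0]] 174.74609186567804
brass plain top [ 522.5 -166.4   38. ] [ 475.1 -219.6   32. ] 71.52572087257614 -131.7243761251757
copper plain [ 600.5 -365.3   38. ] [ 548.7 -418.3   32. ] 74.35297484364493 -134.31682083578596
brass scene [ 528.5 -169.    22. ] [ 476.7 -220.4   32. ] -135.2379799388356
```

Emit:
{"api": "move_arm", "payload": {"commands": [[[2.75,3.8,0],[0,0,3.5],1],[[2.75,3.8,0],[0,0,3.5],1],[[2.75,3.8,0],[0,0,3.5],1],[[2.75,3.8,0],[0,0,3.5],1],[[2.75,3.8,0],[0,0,3.5],1],[[2.75,3.8,0],[0,0,3.5],1],[[2.75,3.8,0],[0,0,3.5],1],[[2.75,3.8,0],[0,0,3.5],1],[[2.75,3.8,0],[0,0,3.5],1]]}}

```text
t: 1.0
eef_pos: [450.7, -247.6, 214.6]
tcp_rot: [-3.142, 0.0, 0.882]
ft_force: [0.6, -1.3, 0.7]
opening: 0.999
grip_force: 0.0
```

Emit:
{"api": "move_arm", "payload": {"commands": [[[1.12,4.45,0],[0,0,3.5],1],[[1.12,4.45,0],[0,0,3.5],1],[[1.12,4.45,0],[0,0,3.5],1],[[1.12,4.45,0],[0,0,3.5],1],[[1.12,4.45,0],[0,0,3.5],1],[[1.12,4.45,0],[0,0,3.5],1],[[1.12,4.45,-1],[0,0,3.5],1],[[1.12,4.45,-2],[0,0,3.5],1],[[1.12,4.45,-2],[0,0,3.5],1],[[1.12,4.45,-2],[0,0,2.9],0.7]]}}

```text
t: 2.0
eef_pos: [561.9, 197.5, 143.8]
tcp_rot: [3.142, 0.0, 1.483]
ft_force: [-0.0, -0.5, 0.4]
opening: 0.956
grip_force: 0.0
```

Run:
```python
from h import *
a=snap('scene','s1');b=snap('top','t1')
def crop(im,x,y,w,h,s):return cv2.resize(im[y:y+h,x:x+w],None,fx=s,fy=s,interpolation=cv2.INTER_CUBIC)
m=np.hstack([crop(a,350,90,100,100,4),crop(b,190,140,100,100,4)]);cv2.imwrite('pics/m2.png',m)
print(state()['eef_pos'],state()['joints'].round(3))
# flange/tube blobs of steel, both views, for the flasks
for im,n,bs in((a,'scene',[(255,200,45,40),(200,255,50,40)]),(b,'top',[(336,200,32,32),(390,180,34,32)])):
  for (x,y,w,h) in bs:
    hs=cv2.cvtColor(im[y:y+h,x:x+w],cv2.COLOR_BGR2HSV);k=cv2.inRange(hs,(0,0,120),(180,60,255))
    v,u=np.nonzero(k);print(n,u.mean()+x,v.mean()+y,len(u),onz(n,(u.mean()+x,v.mean()+y),32).round(1))
```

```text
[561.24799916 199.63553944 141.63919967] [2.310e-01 5.320e-01 1.709e+00 1.000e-03 9.040e-01 3.150e-01]
scene 278.7673378076063 219.4496644295302 447 [ 497.8 -194.1   32. ]
scene 224.00289855072464 276.036231884058 690 [ 571.9 -394.7   32. ]
top 351.8931623931624 216.45726495726495 234 [ 498.6 -195.5   32. ]
top 406.85223367697597 196.5085910652921 291 [ 572.5 -393.6   32. ]
```

View pics/m2.png

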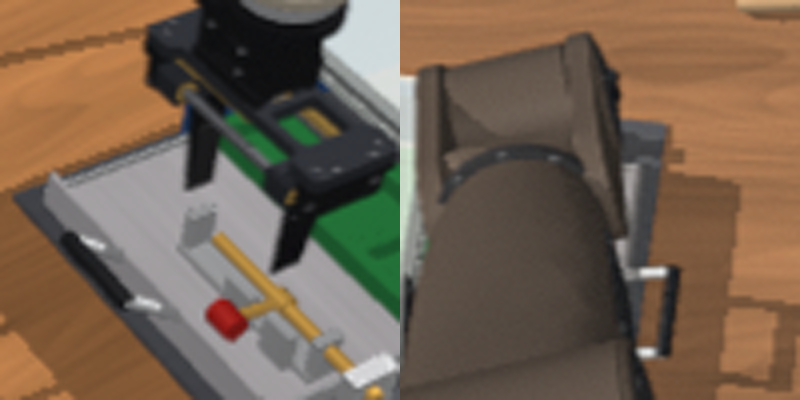

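The fingers hover over the knob, which is at crop (226,320), or scene (406,170). Descending.

Emit:
{"api": "move_arm", "payload": {"commands": [[[0,0,-3],[0,0,0],0.7],[[0,0,-3],[0,0,0],0.7],[[0,0,-2.5],[0,0,0],0.7],[[0,0,-1.5],[0,0,0],0.7],[[0,0,-0.7],[0,0,0],0.7],[[0,0,0],[0,0,0],0.7],[[0,0,0],[0,0,0],0],[[0,0,0],[0,0,0],0],[[0,0,0],[0,0,0],0],[[0,0,0],[0,0,0],0]]}}

```text
t: 3.1
eef_pos: [562.2, 195.3, 38.0]
tcp_rot: [3.141, 0.0, 1.48]
ft_force: [-0.6, 0.3, 0.5]
opening: 0.424
grip_force: 0.0
```

Emit:
{"api": "move_arm", "payload": {"commands": [[[0,0.2,-0.4],[0,0,0],0],[[0,0,0],[0,0,0],0],[[0,0,0],[0,0,0],0],[[0,0,0],[0,0,0],0],[[0,0,0],[0,0,0],0]]}}

```text
t: 3.6
eef_pos: [562.0, 197.6, 33.5]
tcp_rot: [3.141, -0.0, 1.48]
ft_force: [2.4, 3.3, -5.1]
opening: 0.268
grip_force: 30.0
```

Emit:
{"api": "move_arm", "payload": {"commands": [[[0.02,0.18,0.81],[0,0,0],0],[[0.03,0.31,0.77],[0,0,0],0],[[0.04,0.43,0.71],[0,0,0],0],[[0.05,0.54,0.63],[0,0,0],0],[[0.05,0.59,0.51],[0,0,0],0],[[0.06,0.71,0.44],[0,0,0],0],[[0.07,0.76,0.32],[0,0,0],0],[[0.07,0.81,0.2],[0,0,0],0],[[0.07,0.83,0.07],[0,0,0],0],[[0,0,0],[0,0,0],0]]}}

```text
t: 4.6
eef_pos: [567.2, 250.2, 79.9]
tcp_rot: [3.139, -0.001, 1.481]
ft_force: [-2.1, -3.3, 7.5]
opening: 0.267
grip_force: 30.0
```

Handle upright. Now withdraw 50 mm along cabinet +y (−0.996, 0.09).

Emit:
{"api": "move_arm", "payload": {"commands": [[[-0.6,0.05,0],[0,0,0],0],[[-0.8,0.07,0],[0,0,0],0],[[-0.8,0.07,0],[0,0,0],0],[[-0.8,0.07,0],[0,0,0],0],[[-0.8,0.07,0],[0,0,0],0],[[-0.7,0.06,0],[0,0,0],0],[[-0.6,0.05,0],[0,0,0],0],[[0,0,0],[0,0,0],0]]}}

```text
t: 5.4
eef_pos: [518.5, 254.5, 80.1]
tcp_rot: [3.133, -0.003, 1.481]
ft_force: [10.2, -2.5, 1.6]
opening: 0.268
grip_force: 30.0
```

Emit:
{"api": "move_arm", "payload": {"commands": [[[0.1,0,0],[0,0,0],0.7],[[0,0,0],[0,0,0],0.7],[[0,0,0],[0,0,0],0.7],[[0,0,1],[0,0,0],0.7],[[0,0,3],[0,0,0],0.8],[[0,0,4],[0,0,0],0.9],[[0,-1.5,2],[0,0,-8],0.9],[[0,-2,0],[0,0,-8],0.9],[[-0.5,-2,0],[0,0,-8],0.9],[[-0.5,-2,0],[0,0,-8],0.9]]}}

```text
t: 6.4
eef_pos: [506.2, 178.0, 179.2]
tcp_rot: [3.141, -0.001, 0.916]
ft_force: [-0.5, 0.4, 0.5]
opening: 0.895
grip_force: 0.0
```

Emit:
{"api": "move_arm", "payload": {"commands": [[[-0.5,-2,0],[0,0,-8],0.9],[[-0.5,-1.5,0],[0,0,-8],0.9],[[-0.5,-0.9,0],[0,0,-8],0.9],[[-0.5,0,0],[0,0,-8],0.9],[[-0.3,0,0],[0,0,-8],0.9],[[0,0,0],[0,0,-8],0.9],[[0,0,0],[0,0,-8],0.9],[[0,0,0],[0,0,-2],0.9],[[0,0,0],[0,0,0],0.9]]}}

```text
t: 7.3
eef_pos: [483.5, 134.6, 179.0]
tcp_rot: [-3.141, -0.001, -0.091]
ft_force: [0.1, -0.2, -0.3]
opening: 0.898
grip_force: 0.0
```

Down 123 mm onto the bar, with x +3, and close.

Emit:
{"api": "move_arm", "payload": {"commands": [[[0.3,0,-3.5],[0,0,0],0.9],[[0,0,-3.5],[0,0,0],0.8],[[0,0,-2.5],[0,0,0],0.7],[[0,0,-1.8],[0,0,0],0.6],[[0,0,-1],[0,0,0],0.5],[[0,0,0],[0,0,0],0],[[0,0,0],[0,0,0],0],[[0,0,0],[0,0,0],0],[[0,0,0],[0,0,0],0],[[0,0,0],[0,0,0],0]]}}

```text
t: 8.3
eef_pos: [486.7, 134.6, 55.9]
tcp_rot: [-3.141, -0.001, -0.091]
ft_force: [0.2, 3.2, -0.1]
opening: 0.2
grip_force: 2.3
```

Emit:
{"api": "move_arm", "payload": {"commands": [[[0,0,0],[0,0,0],0],[[0,0,0],[0,0,0],0]]}}

```text
t: 8.5
eef_pos: [486.7, 134.7, 55.8]
tcp_rot: [-3.141, -0.001, -0.091]
ft_force: [-0.3, 2.2, 6.2]
opening: 0.136
grip_force: 30.0
```

Emit:
{"api": "move_arm", "payload": {"commands": [[[-0.1,-1.0,0],[0,0,0],0],[[-0.18,-2,0],[0,0,0],0],[[-0.18,-2,0],[0,0,0],0],[[-0.18,-2,0],[0,0,0],0],[[-0.18,-2,0],[0,0,0],0],[[-0.18,-2,0],[0,0,0],0],[[-0.18,-2,0],[0,0,0],0],[[-0.12,-1.3,0],[0,0,0],0],[[-0.08,-0.85,0],[0,0,0],0],[[0,0,0],[0,0,0],0]]}}

```text
t: 9.5
eef_pos: [472.2, -13.7, 55.6]
tcp_rot: [-3.137, 0.001, -0.095]
ft_force: [7.1, 60.3, 8.7]
opening: 0.164
grip_force: 30.0
```

Emit:
{"api": "move_arm", "payload": {"commands": [[[0,0.2,0],[0,0,0],0],[[0,0,0],[0,0,0],0.4],[[0,0,0],[0,0,0],0.7],[[0,0,0.5],[0,0,0],0.7],[[0,0,2],[0,0,0],0.7],[[0,0,4],[0,0,0],0.8],[[0,-1,4],[0,0,0],0.8],[[0,-3,4],[0,0,0],0.9],[[0,-4,1],[0,0,0],0.9],[[0,-4,0],[0,0,0],0.9]]}}

```text
t: 10.5
eef_pos: [473.1, -136.7, 213.0]
tcp_rot: [3.14, -0.004, -0.09]
ft_force: [-0.1, -0.1, -0.5]
opening: 0.838
grip_force: 0.0
```

Run:
```python
from h import *
a=snap('scene','s2');b=snap('top','t2')
m=np.vstack([np.hstack([cv2.resize(a[70:220,290:540],(400,240)),cv2.resize(b[130:280,90:340],(400,240))])]);cv2.imwrite('pics/m3.png',np.vstack([m,np.hstack([cv2.resize(a[180:330,190:390],(400,300)),cv2.resize(b[150:300,290:490],(400,300))])]))
print(state()['eef_pos'],state()['joints'].round(3))
x,y,w,h=(250,195,20,50)
for im,n,(x,y,w,h) in((a,'scene',(300,180,60,60)),(b,'top',(285,195,25,50))):
    k=(im[y:y+h,x:x+w].max(2)<48).astype(np.uint8);nn,l,s,c=cv2.connectedComponentsWithStats(k)
    for i in range(1,nn):
        if s[i,4]>25:print(n,s[i],c[i]+[x,y],onz(n,c[i]+[x,y],77).round(1))
for im,n,bs in((a,'scene',[(255,200,45,40),(200,255,50,40)]),(b,'top',[(336,200,32,32),(390,180,34,32)])):
  for (x,y,w,h) in bs:
    hs=cv2.cvtColor(im[y:y+h,x:x+w],cv2.COLOR_BGR2HSV);k=cv2.inRange(hs,(0,0,120),(180,60,255))
    v,u=np.nonzero(k);print(n,len(u),onz(n,(u.mean()+x,v.mean()+y),32).round(1))
```

```text
[ 472.72956196 -138.84265678  211.13135042] [-4.190e-01  3.070e-01  1.881e+00 -1.000e-03  9.520e-01  1.247e+00]
scene 484 [ 496. -195.   32.]
scene 688 [ 571.9 -394.7   32. ]
top 20 [ 469.6 -209.8   32. ]
top 288 [ 573.  -393.2   32. ]
```

View pics/m3.png

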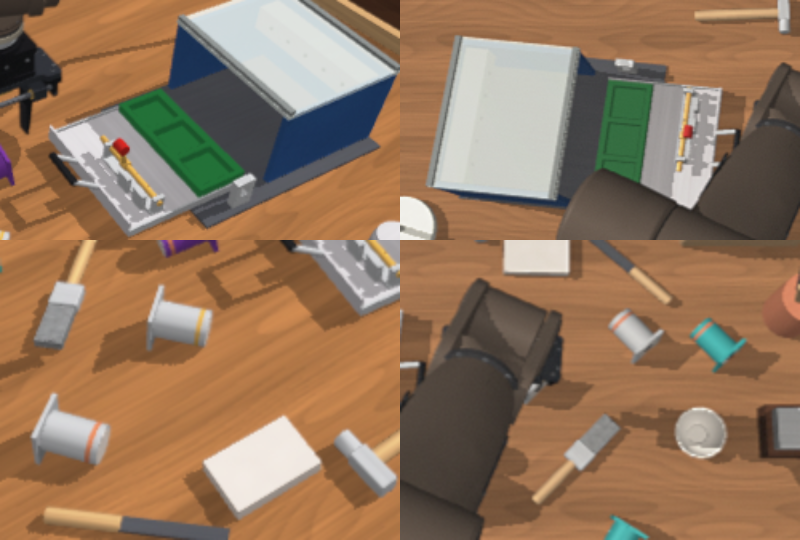

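Tray is fully out, bolt withdrawn with the handle up (knob at crop (121,147)). Brass flask is at about scene crop (180,322), copper at (72,435), both undisturbed. Next, reorient for the brass flask.

Emit:
{"api": "move_arm", "payload": {"commands": [[[1.25,0.2,0],[0,0,7.5],0.9],[[1.25,0.2,0],[0,0,7.5],0.9],[[1.25,0.2,0],[0,0,7.5],0.9],[[1.25,0.2,0],[0,0,7.5],0.9],[[1.25,0.2,0],[0,0,7.5],0.9],[[1.25,0.2,0],[0,0,7.5],0.9],[[1.25,0,0],[0,0,7.7],0.9]]}}

```text
t: 11.3
eef_pos: [560.4, -122.4, 210.3]
tcp_rot: [-3.141, 0.0, 0.834]
ft_force: [0.3, -0.6, -0.5]
opening: 0.898
grip_force: 0.0
```

Emit:
{"api": "move_arm", "payload": {"commands": [[[0,0,-0.9],[-5.9,5.41,0],0.9],[[0,0,-0.9],[-5.9,5.41,0],0.9],[[0,0,-0.9],[-5.9,5.41,0],0.9],[[0,0,-0.9],[-5.9,5.41,0],0.9],[[0,0,-0.9],[-5.9,5.41,0],0.9],[[0,0,-0.9],[-5.9,5.41,0],0.9],[[0,0,-0.9],[-5.9,5.41,0],0.9],[[0,0,0],[0,0,0],0.9]]}}

```text
t: 12.1
eef_pos: [559.6, -121.4, 143.4]
tcp_rot: [-3.132, 0.985, 0.839]
ft_force: [-0.8, 0.4, 0.1]
opening: 0.9
grip_force: 0.0
```

```bash
cat >> h.py <<'E'
from scipy.spatial.transform import Rotation as Ro
def tool():
    s=state();r=Ro.from_euler('xyz',s['tcp_rot']).as_matrix();return s['eef_pos'],r,s
def rep():
    p,r,s=tool();print('tcp',p.round(1),'y',r[:,1].round(3),'z',r[:,2].round(3),'q',s['joints'].round(2))
E
python3 - <<'E'
from h import *
rep()
a=snap('scene','s3');b=snap('top','t3')
# tube axis of both flasks: fit the steel mask outline
for im,n,bs in((a,'scene',[(255,200,45,40),(200,255,50,40)]),(b,'top',[(336,200,32,32),(390,180,34,32)])):
  for (x,y,w,h) in bs:
    hs=cv2.cvtColor(im[y:y+h,x:x+w],cv2.COLOR_BGR2HSV);k=cv2.inRange(hs,(0,0,120),(180,60,255))
    kk=cv2.inRange(hs,(5,90,150),(28,255,255))
    v,u=np.nonzero(k);print(n,len(u),onz(n,(u.mean()+x,v.mean()+y),30).round(1))
cv2.imwrite('pics/m4.png',np.hstack([cv2.resize(a[150:300,200:400],(400,300)),cv2.resize(b[160:310,300:500],(400,300))]))
E
```

```text
tcp [ 559.6 -121.4  143.4] y [ 0.739 -0.674 -0.006] z [-0.564 -0.613 -0.553] q [-0.03  0.82  1.47 -0.68  1.62  0.96]
scene 506 [ 495.9 -195.5   30. ]
scene 633 [ 571.1 -396.7   30. ]
top 282 [ 496.1 -194.4   30. ]
top 240 [ 575.7 -395.6   30. ]
```

View pics/m4.png

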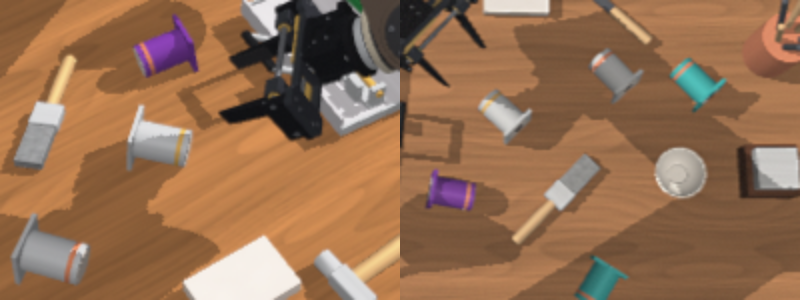

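Run:
```python
from h import *
a=cv2.imread('pics/scene0.png');b=cv2.imread('pics/top0.png')
for im,n,bs in((a,'scene',[(255,200,45,40),(200,255,50,40)]),(b,'top',[(336,200,32,32),(390,180,34,32)])):
  for (x,y,w,h) in bs:
    hs=cv2.cvtColor(im[y:y+h,x:x+w],cv2.COLOR_BGR2HSV);k=cv2.inRange(hs,(0,0,150),(180,60,255))
    n2,l,s,c=cv2.connectedComponentsWithStats(cv2.morphologyEx(k,cv2.MORPH_CLOSE,np.ones((5,5))));i=1+s[1:,4].argmax()
    pts=np.argwhere(l==i)[:,::-1].astype(float)+[x,y]
    W=np.array([onz(n,q,34)[:2] for q in pts]);m=W.mean(0);hull=cv2.convexHull(pts.astype(np.float32))[:,0]
    H=np.array([onz(n,q,34)[:2] for q in hull])
    # supports along candidate axis: width perpendicular of the plain half is least at true axis
    best=[]
    for th in range(25,75):
        d=np.array([np.cos(np.radians(th)),np.sin(np.radians(th))]);e=np.array([-d[1],d[0]])
        q=W-m;sel=q@d>0
        best.append((np.ptp(q[sel]@e),th,(W@d).min(),(W@d).max()))
    best.sort();print(n,m.round(1),[ (round(w,1),t) for w,t,_,_ in best[:5]])
```

```text
scene [ 493.9 -189.2] [(np.float64(52.4), 25), (np.float64(52.8), 26), (np.float64(53.2), 27), (np.float64(53.5), 28), (np.float64(53.9), 29)]
scene [ 570.1 -389.7] [(np.float64(47.0), 25), (np.float64(47.4), 26), (np.float64(47.8), 27), (np.float64(48.1), 28), (np.float64(48.5), 29)]
top [ 499.1 -190.9] [(np.float64(41.0), 44), (np.float64(41.1), 45), (np.float64(41.3), 43), (np.float64(41.4), 46), (np.float64(41.6), 42)]
top [ 574.7 -390.4] [(np.float64(39.5), 43), (np.float64(39.8), 44), (np.float64(40.1), 42), (np.float64(40.4), 45), (np.float64(40.6), 41)]
```

Emit:
{"api": "move_arm", "payload": {"commands": [[[0,-0.2,-3],[0,0,0],0.9],[[0,-0.3,-2.9],[0,0,0],0.9],[[-1.7,-1.84,-1.68],[0,0,0],0.9],[[-1.7,-1.84,-1.68],[0,0,0],0.9],[[-1.7,-1.84,-1.68],[0,0,0],0.9],[[-1.0,-1.1,-1.0],[0,0,0],0.9],[[-0.6,-0.65,-0.6],[0,0,0],0.9],[[0,0,0],[0,0,0],0.9]]}}

```text
t: 13.0
eef_pos: [492.9, -201.6, 22.9]
tcp_rot: [3.14, 0.976, 0.825]
ft_force: [-1.2, 0.1, 0.3]
opening: 0.898
grip_force: 0.0
```

Run:
```python
from h import *
rep();print(state()['ft_force'])
a=snap('scene','s4');b=snap('top','t4')
cv2.imwrite('pics/m5.png',np.hstack([cv2.resize(a[165:265,220:353],(400,300),interpolation=2),cv2.resize(b[165:265,290:423],(400,300),interpolation=2)]))
```

```text
tcp [ 492.9 -201.6   22.9] y [ 0.736 -0.677  0.001] z [-0.56  -0.61  -0.561] q [-0.16  0.92  1.68 -0.79  1.32  1.11]
[-1.19332784  0.08019759  0.26146492]
```

View pics/m5.png

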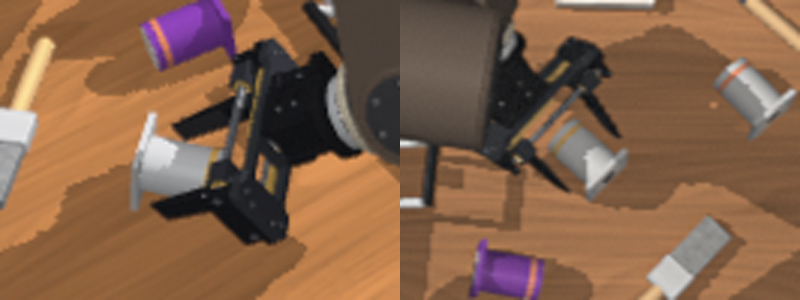

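Fingers straddle the brass flask (scene crop (180,165), top crop (585,150)). Lowering slightly and closing.

Emit:
{"api": "move_arm", "payload": {"commands": [[[0,0.1,-0.5],[0,0,0],0.9],[[0,0,0],[0,0,0],0.2],[[0,0,0],[0,0,0],0.2],[[0,0,0],[0,0,0],0.2],[[0,0,0],[0,0,0],0.2],[[0,0,0],[0,0,0],0.2],[[0,0,0],[0,0,0],0.2],[[0,0,0],[0,0,0],0.2]]}}

```text
t: 13.9
eef_pos: [493.3, -199.7, 17.0]
tcp_rot: [3.141, 0.978, 0.829]
ft_force: [0.9, 0.4, 0.9]
opening: 0.525
grip_force: 29.8
```

Emit:
{"api": "move_arm", "payload": {"commands": [[[0,0,2],[0,0,0],0.2],[[0,0,4.5],[0,0,0],0.2],[[0,0,4.5],[0,0,0],0.2],[[0,0,4.5],[0,0,0],0.2],[[0,0,3],[5.9,-5.41,0],0.2],[[0,0,0],[5.9,-5.41,0],0.2],[[0,0,0],[5.9,-5.41,0],0.2],[[0,0,0],[5.9,-5.41,0],0.2],[[0,0,0],[5.9,-5.41,0],0.2],[[0,0,0],[5.9,-5.41,0],0.2]]}}

```text
t: 14.9
eef_pos: [493.2, -199.5, 202.4]
tcp_rot: [3.14, 0.134, 0.829]
ft_force: [1.1, 0.1, -3.1]
opening: 0.523
grip_force: 29.8
```

Emit:
{"api": "move_arm", "payload": {"commands": [[[0.5,2.5,0],[5.9,-5.41,0],0.2],[[0.5,2.5,0],[5.9,-5.41,0],0.2],[[0.5,2.5,0],[5.9,-5.41,0],0.2],[[0.5,2.5,0],[5.9,-5.41,0],0.2],[[0.5,2.5,0],[5.9,-5.41,0],0.2],[[0.5,2.5,0],[5.9,-5.41,0],0.2],[[0.5,2.5,0],[0,0,7.5],0.2],[[0.5,2.5,0],[0,0,7.5],0.2],[[0.5,2.5,0],[0,0,7.5],0.2],[[0.5,2.5,0],[0,0,7.5],0.2]]}}

```text
t: 15.9
eef_pos: [542.9, 51.0, 201.7]
tcp_rot: [-3.141, -0.698, 1.357]
ft_force: [0.5, -0.3, -2.1]
opening: 0.52
grip_force: 29.8
```

Run:
```python
from h import *
rep();print(state()['opening'])
a=snap('scene','s5')
```

```text
tcp [542.9  51.  201.7] y [ 0.977 -0.212 -0.001] z [ 0.136  0.628 -0.766] q [-0.36  0.44  1.9   0.8   1.09 -0.64]
0.5199964465272798
```

Emit:
{"api": "move_arm", "payload": {"commands": [[[0.8,3.9,0],[0,0,3.5],0.2],[[0.8,3.9,0],[0,0,3.5],0.2],[[0.8,3.9,0],[0,0,0],0.2],[[0.8,3.9,0],[0,0,0],0.2],[[0.7,3.8,0],[0,0,0],0.2],[[0,0,-4],[0,0,0],0.2],[[0,0,-4],[0,0,0],0.2],[[0,0,0],[0,0,0],0.2],[[0,0,0],[0,0,0],0.2]]}}

```text
t: 16.85
eef_pos: [582.2, 244.2, 122.2]
tcp_rot: [-3.14, -0.699, 1.473]
ft_force: [0.4, 0.7, -1.5]
opening: 0.517
grip_force: 29.8
```

Run:
```python
from h import *
rep()
a=snap('scene','s6');b=snap('top','t6')
G=tool()[0]-19*tool()[1][:,2];print('G',G.round(1))
for p in [(580.8,232.9,18),(496.1,240.6,18),(411.5,248.3,18)]:print(proj('scene',p).round(1),proj('top',p).round(1))
print('flange exp',proj('scene',[G[0],G[1],G[2]-45]).round(1),proj('top',[G[0],G[1],G[2]-45]).round(1))
cv2.imwrite('pics/m6.png',np.hstack([cv2.resize(a[95:195,310:443],(400,300),interpolation=2),cv2.resize(b[140:240,190:323],(400,300),interpolation=2)]))
```

```text
tcp [582.2 244.2 122.2] y [ 0.995 -0.096 -0.002] z [ 0.061  0.64  -0.766] q [ 0.01  0.62  1.84  0.97  0.88 -0.62]
G [581.8 232.  138.3]
[416.9 176.3] [233.2 194.4]
[399.9 158.8] [230.  217.3]
[384.  142.6] [226.8 240.7]
flange exp [421.2 158.2] [229.8 189. ]
```

View pics/m6.png

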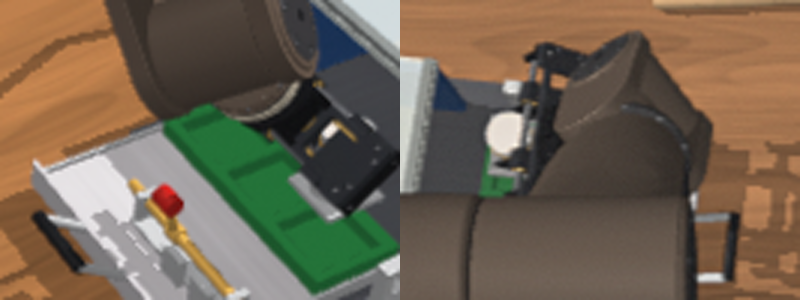

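Run:
```python
from h import *
b=cv2.imread('pics/t6.png')
hs=cv2.cvtColor(b[165:205,210:240],cv2.COLOR_BGR2HSV);k=cv2.inRange(hs,(0,0,170),(180,50,255))
n,l,s,c=cv2.connectedComponentsWithStats(k);i=1+s[1:,4].argmax();u=c[i]+[210,165];print(s[i],u,onz('top',u,169).round(1),onz('top',u,160).round(1))
# green extents in t2 for the rack
t=cv2.imread('pics/t2.png');g=cv2.inRange(cv2.cvtColor(t,cv2.COLOR_BGR2HSV)[170:260,200:270],(50,120,40),(75,255,255));v,uu=np.nonzero(g)
print('rack',uu.min()+200,uu.max()+200,v.min()+170,v.max()+170)
a=cv2.imread('pics/s2.png');g=cv2.inRange(cv2.cvtColor(a,cv2.COLOR_BGR2HSV),(50,120,40),(75,255,255))
n,l,s,c=cv2.connectedComponentsWithStats(g[100:210,340:470]);i=1+s[1:,4].argmax();print(s[i],onz('scene',c[i]+[340,100],34).round(1))
```

```text
[  9  13  12  14 133] [224.44360902 183.83458647] [580.1 236.1 169. ] [582.5 237.9 160. ]
rack 212 247 181 243
[  25   26   78   67 2270] [510.8 236.5  34. ]
```

Run:
```python
from h import *
for q in [(363.8,132.5),(385,124.4),(441.9,182.5),(415,190.6)]:print(onz('scene',q,36).round(1))
for q in [(212,200),(247,200),(230,181)]:print(onz('top',q,36).round(1))
b=cv2.imread('pics/t2.png');a=cv2.imread('pics/s6.png')
cv2.imwrite('pics/m7.png',np.hstack([cv2.resize(b[170:245,195:270],(400,400),interpolation=2),cv2.resize(a[115:195,355:435],(400,400),interpolation=2)]))
```

```text
[352.7 211.5  36. ]
[360.3 293.2  36. ]
[651.2 261.   36. ]
[630.5 175.6  36. ]
[555.5 304.6  36. ]
[556.1 179.3  36. ]
[626.2 243.2  36. ]
```

View pics/m7.png

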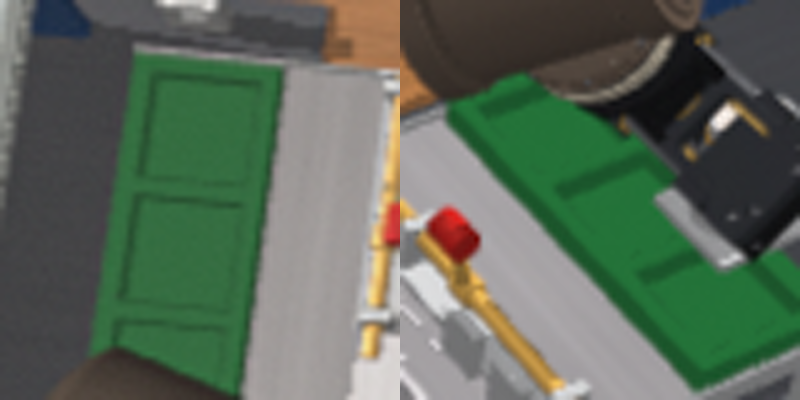

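Run:
```python
from h import *
print(onz('top',(232.4,194.6),36).round(1),onz('top',(229.1,217.1),36).round(1),onz('top',(232.4,194.6),18).round(1))
```

```text
[575.7 232.4  36. ] [493.5 240.6  36. ] [580.1 235.7  18. ]
```

Emit:
{"api": "move_arm", "payload": {"commands": [[[-0.25,0.15,-2],[0,0,0],0.2],[[0,0,-2],[0,0,0],0.2],[[0,0,-1],[0,0,0],0.2],[[0,0,-0.6],[0,0,0],0.2],[[0,0,0],[0,0,0],0.2]]}}

```text
t: 17.45
eef_pos: [580.0, 245.7, 66.3]
tcp_rot: [3.141, -0.699, 1.475]
ft_force: [-0.5, -0.3, -1.9]
opening: 0.523
grip_force: 29.8
```

Emit:
{"api": "move_arm", "payload": {"commands": [[[0,0,-0.4],[0,0,0],0.2],[[0,0,-0.4],[0,0,0],0.2],[[0,0,0],[0,0,0],0.2]]}}

```text
t: 17.75
eef_pos: [580.1, 245.8, 57.9]
tcp_rot: [3.14, -0.699, 1.475]
ft_force: [1.9, 0.1, -2.8]
opening: 0.522
grip_force: 29.8
```

Emit:
{"api": "move_arm", "payload": {"commands": [[[0,0,-0.3],[0,0,0],0.2],[[0,0,-0.3],[0,0,0],0.2],[[0,0,0],[0,0,0],0.2]]}}

```text
t: 18.05
eef_pos: [580.0, 245.7, 51.7]
tcp_rot: [3.141, -0.698, 1.474]
ft_force: [3.2, 1.2, -3.6]
opening: 0.52
grip_force: 29.8
```

Emit:
{"api": "move_arm", "payload": {"commands": [[[0,0,-0.2],[0,0,0],0.2],[[0,0,0],[0,0,0],0.2]]}}

```text
t: 18.25
eef_pos: [580.0, 245.8, 49.8]
tcp_rot: [3.141, -0.699, 1.475]
ft_force: [3.8, 0.9, -2.8]
opening: 0.523
grip_force: 29.8
```

Emit:
{"api": "move_arm", "payload": {"commands": [[[0,0,-0.2],[0,0,0],0.2],[[0,0,0],[0,0,0],0.2]]}}

```text
t: 18.45
eef_pos: [580.0, 245.9, 48.1]
tcp_rot: [3.14, -0.699, 1.475]
ft_force: [4.3, 1.8, -0.9]
opening: 0.523
grip_force: 29.8
```

Emit:
{"api": "move_arm", "payload": {"commands": [[[0.1,0,-0.2],[0,0,0],0.2],[[0,0,0],[0,0,0],0.2]]}}

```text
t: 18.65
eef_pos: [579.6, 246.7, 47.2]
tcp_rot: [-3.14, -0.702, 1.475]
ft_force: [-5.7, 0.4, 13.7]
opening: 0.523
grip_force: 30.0
```

Emit:
{"api": "move_arm", "payload": {"commands": [[[0,0,0.1],[0,0,0],0.4],[[0,0,0],[0,0,0],0.6],[[0,0,0],[0,0,0],0.68],[[0,0,0],[0,0,0],0.68],[[-0.06,-0.64,0.77],[0,0,0],0.68],[[-0.15,-1.6,1.9],[0,0,0],0.68],[[-0.24,-2.5,3.1],[0,0,0],0.7],[[-0.24,-2.5,3.1],[0,0,0],0.8],[[-0.2,-2.5,3.1],[0,0,0],0.9]]}}

```text
t: 19.55
eef_pos: [571.3, 147.0, 168.1]
tcp_rot: [-3.141, -0.698, 1.474]
ft_force: [0.4, -1.1, 0.4]
opening: 0.817
grip_force: 0.0
```

Run:
```python
from h import *
rep()
a=snap('scene','s7');b=snap('top','t7')
cv2.imwrite('pics/m8.png',np.vstack([np.hstack([cv2.resize(a[95:195,330:463],(400,300),interpolation=2),cv2.resize(b[140:240,190:323],(400,300),interpolation=2)]),np.hstack([cv2.resize(a[200:350,150:350],(400,300),interpolation=2),cv2.resize(b[160:310,300:500],(400,300),interpolation=2)])]))
for im,n,bs in((a,'scene',[(200,255,50,40)]),(b,'top',[(390,180,34,32)])):
  for (x,y,w,h) in bs:
    hs=cv2.cvtColor(im[y:y+h,x:x+w],cv2.COLOR_BGR2HSV);k=cv2.inRange(hs,(0,0,120),(180,60,255))
    v,u=np.nonzero(k);print(n,len(u),onz(n,(u.mean()+x,v.mean()+y),30).round(1))
```

```text
tcp [571.3 147.  168.1] y [ 0.995 -0.096 -0.   ] z [ 0.062  0.64  -0.766] q [-0.17  0.53  1.84  0.85  1.02 -0.63]
scene 680 [ 571.9 -394.7   30. ]
top 284 [ 573.5 -393.8   30. ]
```

View pics/m8.png

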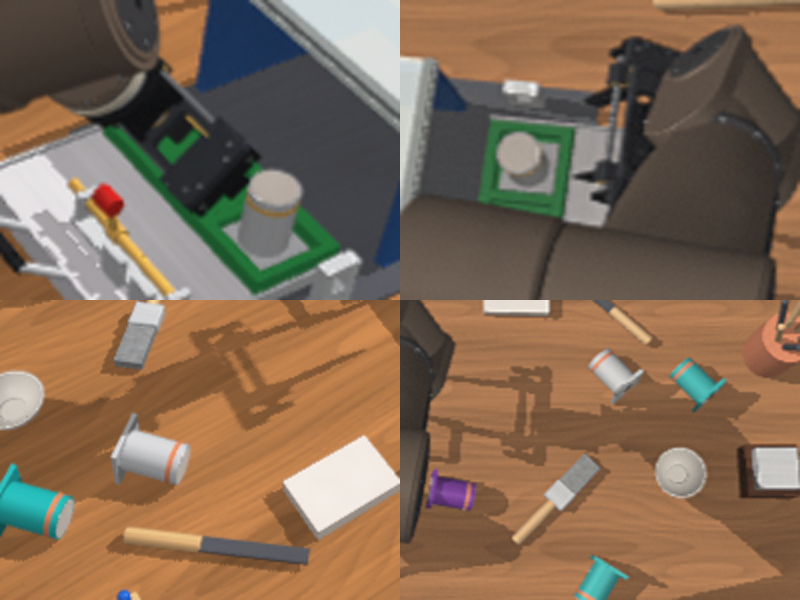

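Brass flask stands in its pocket (scene crop (270,215)). Copper is unmoved at top crop (613,373). Now the copper flask.

Emit:
{"api": "move_arm", "payload": {"commands": [[[0.4,-2.8,1.5],[0,0,-7.9],0.9],[[0.4,-2.8,1.5],[0,0,-7.9],0.9],[[0.4,-2.8,0],[0,0,-7.9],0.9],[[0.4,-2.8,0],[0,0,-7.9],0.9],[[0.4,-2.8,0],[0,0,-7.9],0.9],[[0.4,-2.8,0],[-5.66,5.66,0],0.9],[[0.4,-2.8,0],[-5.66,5.66,0],0.9],[[0.4,-2.8,0],[-5.66,5.66,0],0.9],[[0.4,-2.8,0],[-5.66,5.66,0],0.9],[[0.4,-2.8,0],[-5.66,5.66,0],0.9]]}}

```text
t: 20.65
eef_pos: [610.2, -122.7, 196.7]
tcp_rot: [-3.138, -0.039, 0.786]
ft_force: [0.0, 0.1, -0.6]
opening: 0.904
grip_force: 0.0
```

Emit:
{"api": "move_arm", "payload": {"commands": [[[0.4,-2.8,0],[-5.66,5.66,0],0.9],[[0.4,-2.8,0],[-5.66,5.66,0],0.9],[[0.4,-2.8,0],[-5.66,5.66,0],0.9],[[0.4,-2.8,0],[-5.66,5.66,0],0.9],[[0.4,-2.8,0],[-5.66,5.66,0],0.9],[[0.4,-2.8,0],[-5.66,5.66,0],0.9],[[0.3,-2.8,0],[-5.66,5.66,0],0.9],[[0,0,0],[0,0,0],0.9]]}}

```text
t: 21.45
eef_pos: [636.8, -318.2, 191.3]
tcp_rot: [-3.123, 0.939, 0.796]
ft_force: [0.4, 0.2, -0.7]
opening: 0.899
grip_force: 0.0
```

Run:
```python
from h import *
rep()
a=snap('scene','s8')
x,y,w,h=(200,255,50,40)
hs=cv2.cvtColor(a[y:y+h,x:x+w],cv2.COLOR_BGR2HSV);k=cv2.inRange(hs,(0,0,120),(180,60,255))
v,u=np.nonzero(k);print(len(u),onz('scene',(u.mean()+x,v.mean()+y),30).round(1))
```

```text
tcp [ 636.8 -318.2  191.3] y [ 0.704 -0.71  -0.011] z [-0.577 -0.564 -0.591] q [-0.29  0.89  1.13 -0.79  1.67  0.64]
739 [ 571.9 -396.1   30. ]
```

Emit:
{"api": "move_arm", "payload": {"commands": [[[0.1,-0.4,-3.6],[-1.5,1.5,0],0.9],[[0,-0.4,-3.6],[0,0,0],0.9],[[0,-0.3,-3.5],[0,0,0],0.9],[[-1.75,-1.75,-1.68],[0,0,0],0.9],[[-1.75,-1.75,-1.68],[0,0,0],0.9],[[-1.75,-1.75,-1.68],[0,0,0],0.9],[[-1.0,-1.0,-0.9],[0,0,0],0.9],[[-0.65,-0.65,-0.6],[0,0,0],0.9],[[0,0,0],[0,0,0],0.9]]}}

```text
t: 22.4
eef_pos: [568.7, -397.5, 23.9]
tcp_rot: [-3.133, 0.969, 0.787]
ft_force: [0.1, 0.5, -0.1]
opening: 0.9
grip_force: 0.0
```

Run:
```python
from h import *
rep()
a=snap('scene','s9');b=snap('top','t9')
cv2.imwrite('pics/m9.png',np.hstack([cv2.resize(a[225:325,165:298],(400,300),interpolation=2),cv2.resize(b[145:245,340:473],(400,300),interpolation=2)]))
```

```text
tcp [ 568.7 -397.5   23.9] y [ 0.704 -0.711 -0.005] z [-0.587 -0.578 -0.566] q [-0.4   1.03  1.32 -0.89  1.39  0.84]
```

View pics/m9.png

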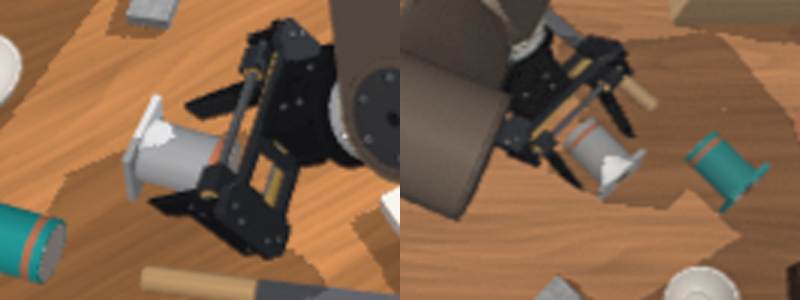

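Fingers straddle the copper flask. The file handle (top crop (640,92)) is close to the gripper, so lower only 3 mm and close.

Emit:
{"api": "move_arm", "payload": {"commands": [[[0,-0.1,-0.3],[0,0,0],0.9],[[0,0,0],[0,0,0],0.2],[[0,0,0],[0,0,0],0.2],[[0,0,0],[0,0,0],0.2],[[0,0,0],[0,0,0],0.2],[[0,0,0],[0,0,0],0.2],[[0,0,0],[0,0,0],0.2],[[0,0,0],[0,0,0],0.2]]}}

```text
t: 23.3
eef_pos: [569.3, -398.2, 20.7]
tcp_rot: [-3.134, 0.969, 0.788]
ft_force: [0.6, 0.2, -0.0]
opening: 0.528
grip_force: 29.2
```

Emit:
{"api": "move_arm", "payload": {"commands": [[[0,0,2],[0,0,0],0.2],[[0,0,4.5],[0,0,0],0.2],[[0,0,4.5],[0,0,0],0.2],[[0,0,4.5],[0,0,0],0.2],[[-0.4,2.5,3],[5.66,-5.66,0],0.2],[[-0.4,3.5,0],[5.66,-5.66,0],0.2],[[-0.4,3.5,0],[5.66,-5.66,0],0.2],[[-0.4,3.5,0],[5.66,-5.66,0],0.2],[[-0.4,3.5,0],[5.66,-5.66,0],0.2],[[-0.4,3.5,0],[5.66,-5.66,0],0.2]]}}

```text
t: 24.3
eef_pos: [544.8, -196.6, 207.5]
tcp_rot: [-3.138, 0.125, 0.787]
ft_force: [0.3, -0.1, -3.8]
opening: 0.526
grip_force: 29.2
```

Emit:
{"api": "move_arm", "payload": {"commands": [[[-0.4,3.5,0],[5.66,-5.66,0],0.2],[[-0.4,3.5,0],[5.66,-5.66,0],0.2],[[-0.4,3.5,0],[5.66,-5.66,0],0.2],[[-0.4,3.5,0],[5.66,-5.66,0],0.2],[[-0.4,3.5,0],[5.66,-5.66,0],0.2],[[-0.4,3.5,0],[5.66,-5.66,0],0.2],[[-0.4,3.5,0],[0,0,7.9],0.2],[[-0.4,3.5,0],[0,0,7.9],0.2],[[-0.4,3.5,0],[0,0,7.9],0.2],[[-0.4,3.5,0],[0,0,7.9],0.2]]}}

```text
t: 25.3
eef_pos: [505.4, 145.0, 206.3]
tcp_rot: [-3.136, -0.672, 1.349]
ft_force: [0.5, -0.9, -3.5]
opening: 0.527
grip_force: 29.2
```

Run:
```python
from h import *
rep();print(state()['opening'])
```

```text
tcp [505.4 145.  206.3] y [ 0.976 -0.217 -0.005] z [ 0.131  0.609 -0.782] q [-0.18  0.37  2.01  0.86  0.96 -0.55]
0.526611086704971
```

Emit:
{"api": "move_arm", "payload": {"commands": [[[-0.3,3,0],[0,0,3.6],0.2],[[-0.3,3,0],[0,0,3.6],0.2],[[-0.3,3,0],[1.7,-0.2,0],0.2],[[-0.1,1.85,-1],[0,0,0],0.2],[[0,0,-4],[0,0,0],0.2],[[0,0,-4],[0,0,0],0.2],[[0,0,0],[0,0,0],0.2],[[0,0,0],[0,0,0],0.2]]}}

```text
t: 26.1
eef_pos: [496.1, 252.5, 116.4]
tcp_rot: [-3.133, -0.703, 1.467]
ft_force: [-0.1, 0.7, -2.6]
opening: 0.532
grip_force: 29.2
```

Run:
```python
from h import *
rep()
a=snap('scene','s10');b=snap('top','t10')
cv2.imwrite('pics/m10.png',np.hstack([cv2.resize(a[85:185,330:463],(400,300),interpolation=2),cv2.resize(b[160:260,180:313],(400,300),interpolation=2)]))
```

```text
tcp [496.1 252.5 116.4] y [ 0.995 -0.098 -0.006] z [ 0.059  0.644 -0.763] q [ 0.02  0.55  2.05  1.09  0.81 -0.77]
```

View pics/m10.png

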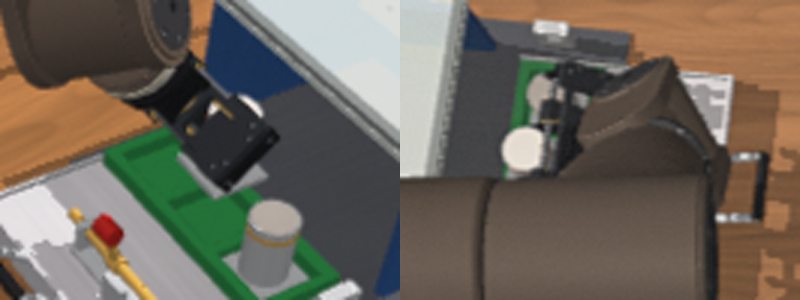

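The copper flask is held upright over the middle pocket. Lowering it.

Emit:
{"api": "move_arm", "payload": {"commands": [[[-0.05,0.05,-2],[0,0,0],0.2],[[0,0,-2],[0,0,0],0.2],[[0,0,-1],[0,0,0],0.2],[[0,0,-0.6],[0,0,0],0.2],[[0,0,-0.4],[0,0,0],0.2],[[0,0,0],[0,0,0],0.2]]}}

```text
t: 26.8
eef_pos: [496.8, 252.9, 56.7]
tcp_rot: [-3.138, -0.703, 1.469]
ft_force: [4.1, 0.7, -1.3]
opening: 0.531
grip_force: 29.1
```

Emit:
{"api": "move_arm", "payload": {"commands": [[[0,0,-0.3],[0,0,0],0.2],[[0,0,-0.2],[0,0,0],0.2],[[0,0,0],[0,0,0],0.2]]}}

```text
t: 27.1
eef_pos: [496.8, 252.8, 50.8]
tcp_rot: [-3.137, -0.702, 1.468]
ft_force: [5.7, 0.1, -0.7]
opening: 0.531
grip_force: 29.0
```

Emit:
{"api": "move_arm", "payload": {"commands": [[[0.1,0,-0.2],[0,0,0],0.2],[[0,0,0],[0,0,0],0.2]]}}

```text
t: 27.3
eef_pos: [496.8, 252.8, 48.4]
tcp_rot: [-3.134, -0.702, 1.467]
ft_force: [3.3, -1.0, -0.4]
opening: 0.533
grip_force: 29.1
```

Emit:
{"api": "move_arm", "payload": {"commands": [[[0,0,-0.15],[0,0,0],0.2],[[0,0,0],[0,0,0],0.2]]}}

```text
t: 27.5
eef_pos: [496.3, 253.0, 46.9]
tcp_rot: [-3.133, -0.703, 1.467]
ft_force: [-0.4, -2.5, 4.4]
opening: 0.52
grip_force: 29.6
```

Emit:
{"api": "move_arm", "payload": {"commands": [[[0,0,0],[0,0,0],0.4],[[0,0,0],[0,0,0],0.58],[[0,0,0],[0,0,0],0.65],[[0,0,0],[0,0,0],0.65],[[0,0,0],[0,0,0],0.65],[[-0.06,-0.64,0.77],[0,0,0],0.65],[[-0.15,-1.6,1.9],[0,0,0],0.65],[[-0.24,-2.5,3.1],[0,0,0],0.65],[[-0.24,-2.5,3.1],[0,0,0],0.7],[[-0.2,-2.5,3.1],[0,0,0],0.9]]}}

```text
t: 28.5
eef_pos: [486.9, 154.1, 167.9]
tcp_rot: [-3.133, -0.701, 1.466]
ft_force: [0.8, 0.4, -0.8]
opening: 0.738
grip_force: 0.0
```

Emit:
{"api": "move_arm", "payload": {"commands": [[[0,-2,0.6],[-8,0.8,0],0.9],[[0,-2,0.6],[-8,0.8,0],0.9],[[0,-2,0],[-8,0.8,0],0.9],[[0,-2,0],[-8,0.8,0],0.9],[[0,-2,0],[-8,0.8,0],0.9],[[-0.2,-2,0],[0,0,-8.2],0.9],[[-0.2,-2,0],[0,0,-8.2],0.9],[[-0.2,-1.5,0],[0,0,-8.2],0.9],[[-0.2,-1,0],[0,0,-8.2],0.9],[[-0.2,-0.4,0],[0,0,-8.2],0.9]]}}

```text
t: 29.5
eef_pos: [477.2, -14.9, 178.9]
tcp_rot: [-3.137, 0.0, 0.745]
ft_force: [-0.6, -0.9, 0.7]
opening: 0.902
grip_force: 0.0
```

Emit:
{"api": "move_arm", "payload": {"commands": [[[-0.2,0,0],[0,0,-8.2],0.9],[[-0.2,0,0],[0,0,-8.2],0.9],[[0,0,0],[0,0,-8.2],0.9],[[0,0,0],[0,0,-8.2],0.9],[[0,0,0],[0,0,-8.2],0.9],[[0,0,0],[0,0,-7],0.9],[[0,0,0],[0,0,0],0.9]]}}

```text
t: 30.2
eef_pos: [473.3, -13.9, 178.9]
tcp_rot: [-3.137, -0.001, -0.088]
ft_force: [-0.3, -0.0, 0.9]
opening: 0.899
grip_force: 0.0
```

Run:
```python
from h import *
rep()
a=snap('scene','s11')
cv2.imwrite('pics/m11.png',cv2.resize(a,(800,500)))
```

```text
tcp [473.3 -13.9 178.9] y [-0.088 -0.996 -0.004] z [ 0.001  0.004 -1.   ] q [-0.17  0.32  1.96  0.01  0.85  1.48]
```

View pics/m11.png

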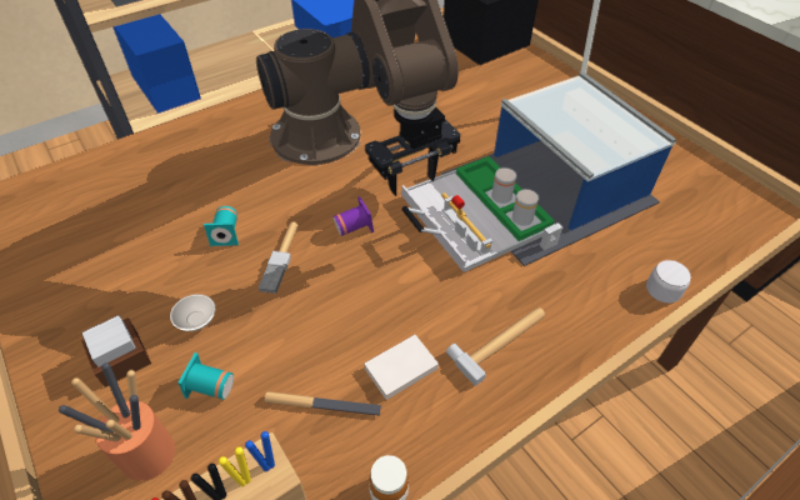

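Both flasks stand upright in the tray and no third one is on the bench. Now grip the bar and shut the tray.

Emit:
{"api": "move_arm", "payload": {"commands": [[[0,0,-3.5],[0,0,0],0.9],[[0,0,-3.5],[0,0,0],0.8],[[0,0,-2.5],[0,0,0],0.7],[[0,0,-1.8],[0,0,0],0.6],[[0,0,-1],[0,0,0],0.4],[[0,0,0],[0,0,0],0],[[0,0,0],[0,0,0],0],[[0,0,0],[0,0,0],0],[[0,0,0],[0,0,0],0],[[0,0,0],[0,0,0],0]]}}

```text
t: 31.25
eef_pos: [473.9, -13.4, 56.0]
tcp_rot: [-3.136, -0.002, -0.086]
ft_force: [0.4, 2.4, 1.2]
opening: 0.204
grip_force: 0.8
```

Emit:
{"api": "move_arm", "payload": {"commands": [[[0,0,0],[0,0,0],0],[[0.05,0.5,0],[0,0,0],0],[[0.09,1,0],[0,0,0],0],[[0.14,1.5,0],[0,0,0],0],[[0.14,1.5,0],[0,0,0],0],[[0.14,1.5,0],[0,0,0],0],[[0.14,1.5,0],[0,0,0],0],[[0.14,1.5,0],[0,0,0],0],[[0.14,1.5,0],[0,0,0],0],[[0.09,1.0,0],[0,0,0],0]]}}

```text
t: 32.25
eef_pos: [485.0, 102.1, 56.0]
tcp_rot: [-3.136, -0.002, -0.085]
ft_force: [1.8, -4.0, 5.6]
opening: 0.142
grip_force: 30.0
```

Emit:
{"api": "move_arm", "payload": {"commands": [[[0.12,1.3,0],[0,0,0],0],[[0.09,1.0,0],[0,0,0],0],[[0.05,0.5,0],[0,0,0],0],[[0.03,0.35,0],[0,0,0],0],[[0,0.15,0],[0,0,0],0],[[0,0,0],[0,0,0],0]]}}

```text
t: 32.85
eef_pos: [488.3, 134.8, 56.0]
tcp_rot: [-3.136, -0.003, -0.086]
ft_force: [3.8, 2.0, 4.8]
opening: 0.139
grip_force: 30.0
```

Emit:
{"api": "move_arm", "payload": {"commands": [[[0,0.15,0],[0,0,0],0],[[0,0.15,0],[0,0,0],0],[[0,0,0],[0,0,0],0]]}}

```text
t: 33.15
eef_pos: [488.5, 137.2, 56.0]
tcp_rot: [-3.136, -0.003, -0.086]
ft_force: [5.1, -6.1, 4.1]
opening: 0.143
grip_force: 30.0
```

Emit:
{"api": "move_arm", "payload": {"commands": [[[0,0.15,0],[0,0,0],0],[[0,0.15,0],[0,0,0],0],[[0,0,0],[0,0,0],0]]}}

```text
t: 33.45
eef_pos: [488.4, 137.4, 56.0]
tcp_rot: [-3.14, -0.002, -0.084]
ft_force: [5.8, -35.8, 7.8]
opening: 0.138
grip_force: 30.0
```

Emit:
{"api": "move_arm", "payload": {"commands": [[[0,-0.25,0],[0,0,0],0],[[0,0,0],[0,0,0],0.3],[[0,0,0],[0,0,0],0.5],[[0,0,0],[0,0,0],0.6],[[0,0,1],[0,0,0],0.7],[[0,0,4],[0,0,0],0.8],[[0,0,4.5],[0,0,0],0.8],[[0.2,1,3.5],[0,0,8.2],0.8],[[0.3,1.5,0],[0,0,8.2],0.8],[[0.3,1.5,0],[0,0,8.2],0.8]]}}

```text
t: 34.45
eef_pos: [495.3, 178.7, 187.5]
tcp_rot: [-3.137, -0.003, 0.35]
ft_force: [0.4, 0.2, -1.0]
opening: 0.789
grip_force: 0.0
```

Emit:
{"api": "move_arm", "payload": {"commands": [[[0.3,1.5,0],[0,0,8.2],0.8],[[0.3,1.5,0],[0,0,8.2],0.8],[[0.3,1.5,0],[0,0,8.2],0.8],[[0.3,1.5,0],[0,0,8.2],0.8],[[0.3,1.5,0],[0,0,8.2],0.8],[[0.3,0.4,0],[0,0,8.2],0.8],[[0.2,0,0],[0,0,8.2],0.8],[[0,0,0],[0,0,7.3],0.7],[[0,0,0],[0,0,0],0.7]]}}

```text
t: 35.35
eef_pos: [514.9, 257.3, 185.9]
tcp_rot: [-3.136, -0.0, 1.475]
ft_force: [0.2, 0.2, -0.8]
opening: 0.711
grip_force: 0.0
```

Run:
```python
from h import *
rep()
a=snap('scene','s12')
x,y,w,h=370,120,60,60
k=cv2.inRange(cv2.cvtColor(a[y:y+h,x:x+w],cv2.COLOR_BGR2HSV),(0,180,90),(6,255,255));v,u=np.nonzero(k)
print(len(u),u.mean()+x,v.mean()+y,onz('scene',(u.mean()+x,v.mean()+y),98).round(1))
b=cv2.resize(a[100:200,340:473],(800,600),interpolation=2);cv2.imwrite('pics/m12.png',b)
```

```text
tcp [514.9 257.3 185.9] y [ 0.995 -0.095 -0.005] z [-0.005  0.001 -1.   ] q [0.35 0.45 1.71 0.   0.98 0.44]
57 408.2105263157895 144.2280701754386 [520.2 237.1  98. ]
```

View pics/m12.png

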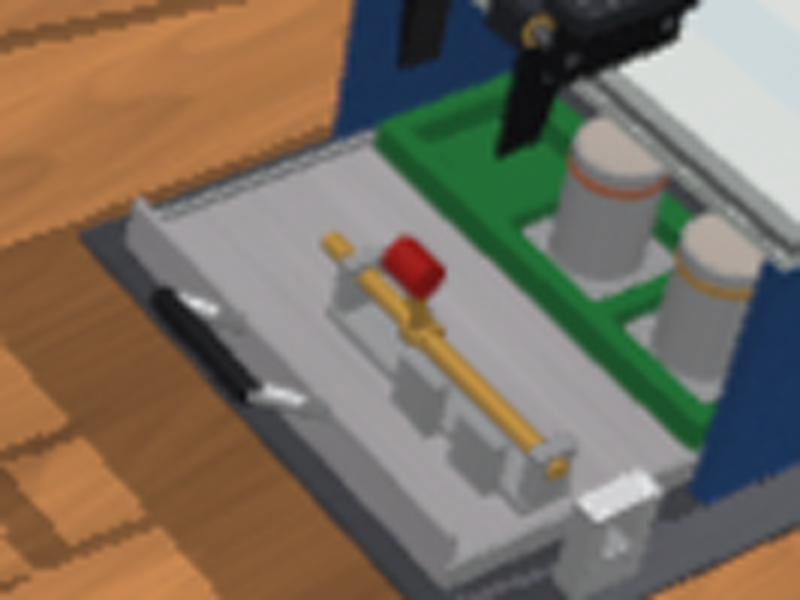

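Run:
```python
from h import *
a=cv2.imread('pics/s12.png');x,y,w,h=395,130,30,25
k=cv2.inRange(cv2.cvtColor(a[y:y+h,x:x+w],cv2.COLOR_BGR2HSV),(0,170,40),(9,255,255))|cv2.inRange(cv2.cvtColor(a[y:y+h,x:x+w],cv2.COLOR_BGR2HSV),(172,170,40),(180,255,255));v,u=np.nonzero(k);q=(u.mean()+x,v.mean()+y)
X=np.array([.0906,.9959,0]);Y=np.array([-.9959,.0906,0]);O=np.array([504.2,329.2,0])
o,d=ray('scene',q);t=(-20.5-(o-O)@Y)/(d@Y);P=o+t*d;print(len(u),q,P.round(1),'cab',((P-O)@X).round(1),P[2].round(1))
for f in(1.0,1.2,1.4,1.57):
    p=O+X*(-75-52*np.cos(f))+Y*-20.5+[0,0,45+52*np.sin(f)];print(f,p.round(1),proj('scene',p).round(1))
o,d=ray('scene',(406.3,169.2));t=(-70-(o-O)@Y)/(d@Y);P=o+t*d;print('start knob check',((P-O)@X).round(1),P[2].round(1))
```

```text
58 (np.float64(408.13793103448273), np.float64(144.18965517241378)) [516.7 240.9  93.6] cab -86.8 93.6
1.0 [515.3 224.7  88.8] [403.4 147.3]
1.2 [516.1 233.9  93.5] [406.2 145. ]
1.4 [517.  243.8  96.2] [409.1 143.2]
1.57 [517.8 252.6  97. ] [411.6 142. ]
start knob check -122.8 51.3
```

Emit:
{"api": "move_arm", "payload": {"commands": [[[0.2,-0.9,-2],[0,0,0],0.7],[[0,-0.8,-2],[0,0,0],0.7],[[0,0,-3],[0,0,0],0.7],[[0,0,-2.5],[0,0,0],0.7],[[0,0,-1.5],[0,0,0],0.7],[[0,0,0],[0,0,0],0.4],[[0,0,0],[0,0,0],0],[[0,0,0],[0,0,0],0],[[0,0,0],[0,0,0],0],[[0,0,0],[0,0,0],0]]}}

```text
t: 36.4
eef_pos: [517.4, 240.1, 76.2]
tcp_rot: [-3.138, -0.001, 1.473]
ft_force: [-0.6, -0.5, 0.6]
opening: 0.335
grip_force: 0.0
```

Emit:
{"api": "move_arm", "payload": {"commands": [[[0,0,0],[0,0,0],0],[[0,0,0],[0,0,0],0]]}}

```text
t: 36.6
eef_pos: [517.5, 240.1, 75.9]
tcp_rot: [-3.137, -0.001, 1.473]
ft_force: [0.1, -0.6, 4.3]
opening: 0.269
grip_force: 30.0
```

Emit:
{"api": "move_arm", "payload": {"commands": [[[0.5,-0.05,0],[0,0,0],0],[[0.8,-0.07,0],[0,0,0],0],[[0.8,-0.07,0],[0,0,0],0],[[0.8,-0.07,0],[0,0,0],0],[[0.8,-0.07,0],[0,0,0],0],[[0.6,-0.06,0],[0,0,0],0],[[0.4,-0.04,0],[0,0,0],0],[[0.2,-0.02,0],[0,0,0],0],[[0,0,0],[0,0,0],0]]}}

```text
t: 37.5
eef_pos: [566.7, 235.3, 75.9]
tcp_rot: [-3.137, -0.0, 1.473]
ft_force: [0.0, -2.0, 5.4]
opening: 0.272
grip_force: 30.0
```

Emit:
{"api": "move_arm", "payload": {"commands": [[[0.15,-0.01,0],[0,0,0],0],[[0.1,-0.01,0],[0,0,0],0],[[0,0,0],[0,0,0],0]]}}

```text
t: 37.8
eef_pos: [567.5, 235.2, 75.8]
tcp_rot: [-3.134, 0.0, 1.473]
ft_force: [-7.5, -1.0, 11.1]
opening: 0.273
grip_force: 30.0
```

Emit:
{"api": "move_arm", "payload": {"commands": [[[0.1,-0.01,0],[0,0,0],0],[[0,0,0],[0,0,0],0]]}}

```text
t: 38.0
eef_pos: [567.7, 235.2, 75.8]
tcp_rot: [-3.132, 0.001, 1.473]
ft_force: [-12.0, -1.2, 11.5]
opening: 0.27
grip_force: 30.0
```

Emit:
{"api": "move_arm", "payload": {"commands": [[[-0.12,-0.73,-0.26],[0,0,0],0],[[-0.06,-0.69,-0.37],[0,0,0],0],[[-0.06,-0.62,-0.47],[0,0,0],0],[[-0.05,-0.55,-0.56],[0,0,0],0],[[-0.04,-0.46,-0.63],[0,0,0],0],[[0,0,0],[0,0,0],0]]}}

```text
t: 38.6
eef_pos: [564.5, 204.0, 52.0]
tcp_rot: [-3.132, 0.001, 1.473]
ft_force: [-8.8, -2.3, 4.3]
opening: 0.268
grip_force: 30.0
```

Emit:
{"api": "move_arm", "payload": {"commands": [[[-0.03,-0.32,-0.6],[0,0,0],0],[[-0.02,-0.25,-0.69],[0,0,0],0],[[-0.01,-0.15,-0.71],[0,0,0],0],[[0,0,-0.1],[0,0,0],0],[[0,0,0],[0,0,0],0]]}}

```text
t: 39.1
eef_pos: [563.7, 196.8, 31.0]
tcp_rot: [-3.132, 0.001, 1.473]
ft_force: [-9.0, -5.0, 4.2]
opening: 0.27
grip_force: 30.0
```

Emit:
{"api": "move_arm", "payload": {"commands": [[[0,0,-0.15],[0,0,0],0],[[0,0,-0.1],[0,0,0],0],[[0,0,0],[0,0,0],0]]}}

```text
t: 39.4
eef_pos: [563.8, 196.7, 29.0]
tcp_rot: [-3.132, 0.001, 1.473]
ft_force: [-10.7, -6.7, 9.2]
opening: 0.274
grip_force: 31.6
```

Emit:
{"api": "move_arm", "payload": {"commands": [[[0,0,-0.2],[0,0,0],0],[[0,0,0],[0,0,0],0]]}}

```text
t: 39.6
eef_pos: [563.7, 196.7, 27.0]
tcp_rot: [-3.132, 0.001, 1.473]
ft_force: [-11.1, -6.2, 9.4]
opening: 0.272
grip_force: 31.8
```

Emit:
{"api": "move_arm", "payload": {"commands": [[[-0.1,0,0.1],[0,0,0],0],[[0,0,0],[0,0,0],0.4],[[0,0,0],[0,0,0],0.6],[[0,0,0],[0,0,0],0.65],[[0,0,2],[0,0,0],0.65],[[0,0,4],[0,0,0],0.65],[[0,-1,4.5],[0,0,0],0.7],[[-1,-4,2],[0,0,0],0.8],[[-1,-4.5,0],[0,0,0],0.8],[[-1,-4.5,0],[0,0,0],0.8]]}}

```text
t: 40.6
eef_pos: [534.6, 56.5, 154.0]
tcp_rot: [-3.139, -0.001, 1.474]
ft_force: [0.4, -0.0, -0.1]
opening: 0.795
grip_force: 0.0
```

Run:
```python
from h import *
rep()
a=snap('scene','s13');b=snap('top','t13')
s0=cv2.imread('pics/scene0.png')
def red(a):
    x,y,w,h=395,155,25,25
    k=cv2.inRange(cv2.cvtColor(a[y:y+h,x:x+w],cv2.COLOR_BGR2HSV),(0,180,90),(6,255,255));v,u=np.nonzero(k);return len(u),u.mean()+x,v.mean()+y
print(red(s0),red(a))
c=lambda i:cv2.resize(i[100:200,360:460],(400,400),interpolation=2)
cv2.imwrite('pics/m13.png',np.hstack([c(s0),c(a)]))
```

```text
tcp [534.6  56.5 154. ] y [ 0.995 -0.097 -0.003] z [-0.003  0.001 -1.   ] q [-0.02  0.44  1.84  0.    0.86  0.08]
(55, np.float64(406.27272727272725), np.float64(169.2)) (55, np.float64(406.90909090909093), np.float64(167.52727272727273))
```

View pics/m13.png

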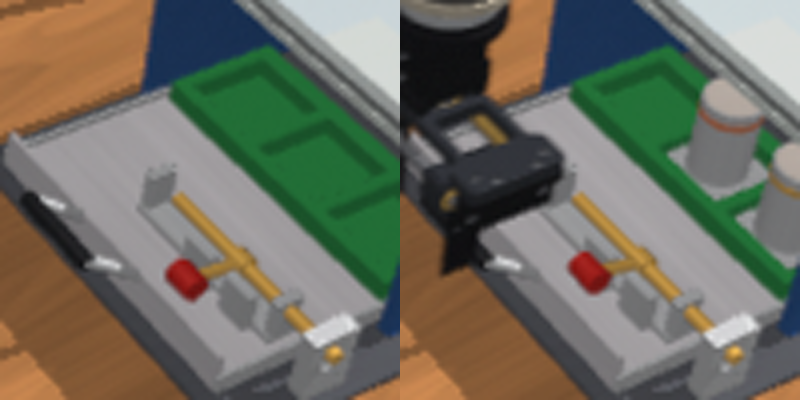

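Run:
```python
from h import *
X=np.array([.0906,.9959,0]);Y=np.array([-.9959,.0906,0]);P=np.array([562.5,197.5,52.])
p=proj('scene',P);J=np.array([proj('scene',P+X)-p,proj('scene',P+[0,0,1])-p]).T;print(J,np.linalg.solve(J,[.64,-1.67]))
# tray shift check: phase correlation of bolt-free parts (keeper fixed / cheek on tray)
s0=cv2.imread('pics/scene0.png',0).astype(np.float32);a=cv2.imread('pics/s13.png',0).astype(np.float32)
for nm,(x,y,w,h) in dict(lip=(395,172,22,26),cheeks=(411,166,22,24),keeper=(432,175,18,22),knob=(398,160,16,18)).items():
    print(nm,cv2.phaseCorrelate(s0[y:y+h,x:x+w].copy(),a[y:y+h,x:x+w].copy(),cv2.createHanningWindow((w,h),5)))
```

```text
[[ 0.27802739  0.04997528]
 [-0.12022657 -0.243061  ]] [1.17104421 6.29146323]
lip ((-0.07288088208086663, -0.0766963250160746), 1.1702831049024323)
cheeks ((0.018866175949835196, 0.12006019951121161), 1.009529139018721)
keeper ((0.08927472929237723, 0.033253795617985915), 0.9862502404937038)
knob ((-0.08407365004043044, -0.07909451650832011), 0.7050692819886737)
```

The knob sits about 6 mm higher than at the start, so the handle is not fully down in its notch. Press it from above with shut fingers.

Emit:
{"api": "move_arm", "payload": {"commands": [[[0.9,4,0],[0,0,0],0],[[0.9,4,0],[0,0,0],0],[[0.9,4,0],[0,0,0],0],[[0.1,2.1,0],[0,0,0],0],[[0,0,0],[0,0,0],0],[[0,0,-3],[0,0,0],0],[[0,0,-3],[0,0,0],0],[[0,0,-1],[0,0,0],0],[[0,0,-0.5],[0,0,0],0],[[0,0,0],[0,0,0],0]]}}

```text
t: 41.7
eef_pos: [563.1, 198.3, 78.3]
tcp_rot: [-3.136, -0.0, 1.473]
ft_force: [-0.1, -0.1, 0.3]
opening: 0.027
grip_force: 0.0
```

Emit:
{"api": "move_arm", "payload": {"commands": [[[0,0,-0.4],[0,0,0],0],[[0,0,-0.3],[0,0,0],0],[[0,0,-0.2],[0,0,0],0],[[0,0,0],[0,0,0],0]]}}

```text
t: 42.1
eef_pos: [562.9, 198.5, 69.1]
tcp_rot: [-3.137, -0.001, 1.473]
ft_force: [1.1, 0.4, 0.6]
opening: 0.004
grip_force: 0.0
```

Emit:
{"api": "move_arm", "payload": {"commands": [[[0,0,-0.25],[0,0,0],0],[[0,0,-0.25],[0,0,0],0],[[0,0,0],[0,0,0],0]]}}

```text
t: 42.4
eef_pos: [562.7, 198.5, 63.7]
tcp_rot: [-3.136, -0.0, 1.473]
ft_force: [-0.1, -0.7, -0.1]
opening: 0.003
grip_force: 0.0
```

Emit:
{"api": "move_arm", "payload": {"commands": [[[0,0,-0.2],[0,0,0],0],[[0,0,0],[0,0,0],0]]}}

```text
t: 42.6
eef_pos: [562.9, 198.5, 62.8]
tcp_rot: [-3.137, -0.0, 1.473]
ft_force: [-2.5, -2.1, 10.8]
opening: 0.004
grip_force: 5.2
```

Emit:
{"api": "move_arm", "payload": {"commands": [[[0,0,-0.2],[0,0,0],0],[[0,0,0],[0,0,0],0]]}}

```text
t: 42.8
eef_pos: [563.1, 198.4, 62.0]
tcp_rot: [-3.138, -0.001, 1.473]
ft_force: [-6.3, -4.1, 22.8]
opening: 0.003
grip_force: 11.6
```

Emit:
{"api": "move_arm", "payload": {"commands": [[[0,0,1],[0,0,0],0],[[0,0,4],[0,0,0],0],[[0,-1,4.5],[0,0,0],0],[[-1,-4.5,2],[0,0,0],0],[[-1,-4.5,0],[0,0,0],0],[[-1,-4.5,0],[0,0,0],0],[[-1,-4.5,0],[0,0,0],0],[[-1,-4.5,0],[0,0,0],0],[[0,-4,0],[0,0,0],0]]}}

```text
t: 43.7
eef_pos: [511.6, -77.9, 175.2]
tcp_rot: [-3.136, -0.001, 1.473]
ft_force: [0.6, -0.3, 0.5]
opening: 0.01
grip_force: 0.0
```

Run:
```python
from h import *
rep()
a=snap('scene','s14');b=snap('top','t14')
s0=cv2.imread('pics/scene0.png')
def red(a):
    x,y,w,h=395,155,25,25
    k=cv2.inRange(cv2.cvtColor(a[y:y+h,x:x+w],cv2.COLOR_BGR2HSV),(0,180,90),(6,255,255));v,u=np.nonzero(k);return len(u),u.mean()+x,v.mean()+y
print(red(s0),red(a))
def bar(im):
    x,y,w,h=(360,142,28,28);g=im[y:y+h,x:x+w].max(2);k=(g<48).astype(np.uint8);n,l,s,c=cv2.connectedComponentsWithStats(k);i=1+s[1:,4].argmax();return c[i]+[x,y]
print(bar(s0),bar(a))
c=lambda i:cv2.resize(i[100:200,360:460],(400,400),interpolation=2)
cv2.imwrite('pics/m14.png',np.hstack([c(s0),c(a)]))
```

```text
tcp [511.6 -77.9 175.2] y [ 0.995 -0.098 -0.005] z [-0.005  0.001 -1.   ] q [-0.28  0.39  1.86 -0.    0.89 -0.18]
(55, np.float64(406.27272727272725), np.float64(169.2)) (55, np.float64(406.1090909090909), np.float64(169.12727272727273))
[373.04807692 157.05769231] [372.90291262 157.04854369]
```

View pics/m14.png

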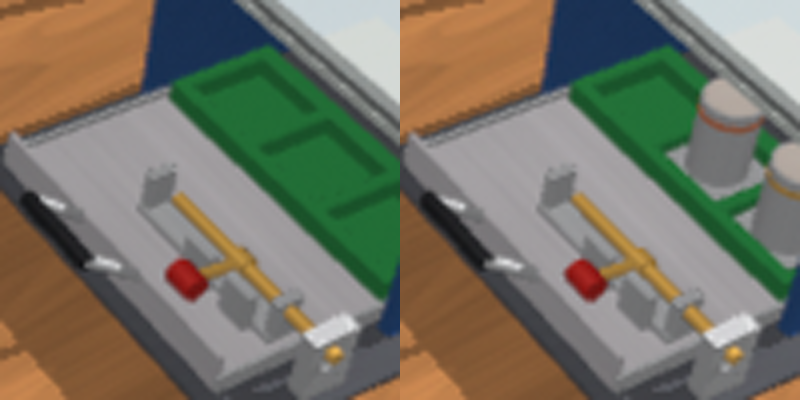

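The knob (406,169) and bar (373,157) are back at their starting pixel positions. The tray is shut with both flasks upright and the bolt home, so I am handing in.

```bash
python3 -c "
from h import *
print(env.job_done())"
```

```text
the job is handed in; nothing more can be done
None
```

The job is handed in: both flasks on the bench (copper and brass) stand flange down in tray pockets, the tray is shut, the bolt is home and its handle is down in the notch. I saw no third flask; the hand-in call returned no verdict.

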